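Pulse a lump of rock sugar in the counter mill

ROBOT

A 6-joint arm with a two-finger parallel gripper is mounted at the origin on the work surface. World frame = base frame: x ahead of the robot, y to its left, z up, the work surface at z = 0. Lengths are in mm, angles in rad, forces in N, time in s.
With the tool pointing down it reaches from about 350 to 975 mm from the base axis. Payload 7.1 kg.
Tool frame: the origin (TCP) lies between the finger pads; the fingertips stand 8 mm ahead of it and the grasp point (between the pads) lies 11 mm behind it; x points along the fingers, y is the direction in which the jaws open and shut, and the axes are right-handed (so a half turn about x gives the same grasp; the last joint's range is limited). The gripper opens to 88 mm and grips with 3 to 60 N. Pads are 20 mm wide; open, the fingers measure 115 mm over their backs; the gripper's body (75 mm by 178 mm) begins 61 mm behind the grasp point.
Start: joints at [-1.126, 0.423, 1.63, -0, 1.089, -0.019], TCP at [279.608, -558.949, 230.675] pointing down, gripper open.
Joint ranges: [-3, 3], [-0.9, 2.11], [0.09, 2.58], [-1.31, 4.45], [0.11, 2.69], [-2.54, 2.54]. Speed limits (rad/s): [2.39, 2.39, 3.01, 3.14, 3.14, 3.14].

INTERFACE

Orientations are given as a rotation vector (axis times angle).
In Python, from workcell import ctrl gives the robot as it stands.
- The arm moves only by the tool apply_moves, never from a script. Its argument "increments" is a list of rows, each an object with "gripper": the opening in per cent of the stroke, from 0 (shut) to 100 (fully open); "delta_pos": the shift along the tool's x, y, z in cm, a list of three; "dr": the turn, a rotation vector about the tool's x, y, z in rad, a list of three. In form: [{"gripper": gripper, "delta_pos": [dx, dy, dz], "dr": [ax, ay, az]}, ...]. A call has exactly 5 rows; each row shifts and turns the commanded pose from where the row before left it, along the tool's axes as they then stand; what a row does not reach is not made up. A row lasts 1/12 s, in which the tool goes at most 41.7 mm and 7.16 degrees, less where a joint would pass 70% of its speed; a pose out of reach is approached as far as the arm can. A call with a gripper value outside its range is refused whole. The fingers move at their own pace and stop on an object; the grip force is fixed at half the most. Time passes only in rows, so rows that do not move let the fingers close, or fill a call up. It gives the time, the measured TCP pose, the force and the opening at its end, in the units of the state.
- ctrl.get_obs(): the state, without advancing time (a new reading comes with each control period).
- ctrl.get_image(name): name is "side" or "top" or "wrist"; returns a dict with "img" (480x640x3 uint8, red, green, blue), "range_z" (480x640 float32, mm along the optical axis (not along the pixel's ray), 0 where there is no reading), "mtx" (3x3 intrinsics, pixels), "rvec" (rotation vector, rad) and "tvec" (3), from world to camera coordinates, as OpenCV has them. Camera axes: x right, y down, z forward; pixel columns grow to the right and rows downward; lengths in mm; the calibration is good to about 2 mm. The wrist camera is an equidistant fisheye: a pixel r from the principal point sees the ray r / f radians off the axis. A picture is of the moment at which its call begins.
- ctrl.close_job(): hands the job in, once; it reports no verdict.
The state is a dict: "t": time; "qpos": joint angles; "qvel": joint speeds; "joint_torque": joint torques, N m; "ee_pos": TCP position; "orientation": TCP orientation; "ft_force": force on the tool from outside, world axes, zero at the start; "moment": the same for the moment, N m; "width": finger opening in mm.
Only numpy, scipy, OpenCV 4.12 (cv2) and the standard library are available. Lean on these libraries where they do the work, as an engineer would, in place of code of your own. Each camera call takes 0.05 s, during which the arm holds its last target. There are 200 camera calls.

TASK

Grind the customer's rock sugar: take the lump off the scale and drop it into the bowl of the counter mill, then set the red-gripped lid straight down into the mill with its white line at the green marks until it sits flush. Twist the lid clockwise (seen from above) to the yellow pulse marks, about halfway to the lock click, and finish while still gripping it and holding it there: it springs back if let go, and it must never click into the lock at the red marks. Leave everything else on the counter where it stands.

Things in the scene. Friction and masses are not known exactly. Their poses are not given: they have to be found in the camera images.
- mill: The mill: white upright drum, 108 mm in diameter, fixed to the counter; dark steel collar on top, rim 125 mm above the counter. Inside: open bowl 79 mm across, its floor 67 mm below the rim, with a small cross blade. Origin: centre of the underside, on the counter; z up, x points along the two entry slots. The mill's top looks and works the same after a half turn.
- mill_mouth (a point): Centre of the mill's mouth at rim height; axes as the mill's. Mouth 76 mm across; two entry slots, 18 mm wide and 85 mm across over both, on the +x and -x axis, cut through the 7 mm lip that covers the bayonet track. Marks on the collar, each on two opposite sides: green at the slots (lid goes in), yellow 42 degrees clockwise from green seen from above (pulse), red 84 degrees (lock click).
- lid_grip (a point): Middle of the grip bar of the mill's lid (loose, upright on the counter, 0.14 kg). The lid: grey disc, 92 mm across, with a red upright bar across it, 64 mm long (lid x), 18 mm thick (lid y), 40 mm tall; white line along the bar and to the disc's edge. This point is 43 mm above the lid's lowest edge, 22 mm above the disc's top, 18 mm below the bar's top. Same after a half turn.
- lid_spigot (a point): Centre of the lid's lowest edge; axes as the lid's. Below the disc: spigot 71 mm across, 15 mm deep, with two lugs under the ends of the bar (lid +x and -x), 10 mm wide, 6 mm high, 81 mm across over both, flush with this edge. Enters with lid x along mill x (either way round, within 6 degrees); flush, this point is 15 mm below the rim. Once turned, the lip holds the lid down with 2 mm play.
- lump_center (a point): The lump of rock sugar, amber, 28 mm (its x) by 22 mm (its y) by 20 mm tall, about 16 g, lying on the scale's pan. This point is its centre, 10 mm above its underside.
- scale: Low white counter scale, 190 mm (its x) by 160 mm, fixed; steel pan 150 mm square, its top 35 mm above the counter, centred 16 mm towards its +x from the origin. Origin: centre of the underside.
- mill_switch (a joint): Sprung switch ring in the mill's track, pushed round by the lid's lugs; rad, 0 at rest, grows as the lid turns clockwise. The lugs meet it after about 7 degrees of turn from green, so it reads about 0.61 with the lid at yellow, 1.34 at the lock click. Return torque 0.04 N m at 0, 0.12 N m at 0.61; from 60 degrees of turn two sprung plungers resist as well, before the click.
- soy: Bystander, leave alone: tall dark soy-sauce bottle with red cap and yellow label, 64 mm across, 215 mm tall; origin under its centre.
- pickle: Bystander, leave alone: jar of chilli pickle with red cap, 76 mm across, 105 mm tall; origin under its centre.
- tin: Bystander, leave alone: green-labelled tin can, 74 mm across, 105 mm tall; origin under its centre.
- brush: Bystander, leave alone: cleaning brush lying flat, about 160 mm long; origin under its middle.
- spoon: Bystander, leave alone: spoon lying flat, about 160 mm long; origin under its middle.
- jar_cap: Bystander, leave alone: plain brass-coloured screw cap of a jar, 68 mm across, 16 mm tall (not the mill's lid); origin under its centre.
- mug: Bystander, leave alone: blue mug, 80 mm across, 90 mm tall; origin under its centre.

How it is judged (in metres and radians):
On the way, in this order (a step that is already met when the one before it is completed fails the run):
1. the lump of rock sugar lies in the mill's bowl, let go (horizontal distance between lump_center and mill below 0.036 m and z of lump_center in the frame of mill between 0.055 and 0.098 m and contact force between the fingers and lump below 0.05 N), for 0.2 s.
2. the lid sits flush in the mill with its white line at the green marks (within 9 degrees) (horizontal distance between lid_grip and mill below 0.006 m and z of lid_grip in the frame of mill between 0.149 and 0.156 m and angle between lid_grip's own z axis and vertical below 0.07 rad and angle between the x axis of lid_grip and the x axis of mill, either way round below 0.16 rad), for 0.1 s.
3. the lid is turned clockwise to the yellow pulse marks (within 9 degrees) and held in the gripper (horizontal distance between lid_grip and mill below 0.006 m and z of lid_grip in the frame of mill between 0.149 and 0.156 m and angle between lid_grip's own z axis and vertical below 0.07 rad and angle between the x axis of lid_grip and the x axis of mill, either way round between 0.573 and 0.893 rad and value of joint mill_switch above 0.4 rad and contact force between the fingers and lid above 2 N), for 0.3 s.
At the end, for the whole second after the job is handed in: The lump is in the bowl; the lid is flush in the mill (3 mm in height, 6 mm of the axis, 4 degrees of upright), turned clockwise 42 degrees from the green marks, give or take 9, against the switch spring, still, and held there by the fingers (over 2 N); it never locked (all of step 3 and horizontal distance between lump_center and mill below 0.036 m and z of lump_center in the frame of mill between 0.055 and 0.098 m and value of joint mill_switch below 0.85 rad and angular speed of lid below 0.15 rad/s); the arm keeps its last pose, push and grip.
It fails at once if the lid is turned on into the lock click at the red marks (value of joint mill_switch above 1.2 rad).
It fails at once if something else on the counter is moved by more than 30 mm (distance of any of soy, pickle, tin, brush, spoon, jar_cap, mug from where it was at the start of the episode above 0.03 m).
It also fails if it takes over 64 s, if anything falls off the work surface, if the arm or the gripper's body presses on something with over 40 N, if the wrist force passes 120 N, or if a joint passes its speed limit or range.

## Working session

There is one attempt and no reset: what is moved stays moved. The work goes in short steps, Python scripts to look and compute and a tool call to move; the robot and the scene stay as the last step left them, time stands still between calls to the robot, and variables do not carry over. Pictures are saved under pics/ and viewed, about 8 in all and at most 12, crops included, and the job is handed in when it is done.

Besides the shell and the picture viewer there is one more tool, called after "Request:" as a command line: name --argument value ..., lists and objects as JSON in quotes. apply_moves: Moves the arm, as the interface text tells. Its arguments: {"type":"object","properties":{"increments":{"type":"array","items":{"type":"object","properties":{"gripper":{"type":"number"},"delta_pos":{"type":"array","items":{"type":"number"}},"dr":{"type":"array","items":{"type":"number"}}}}}},"required":["increments"]}

```bash
mkdir -p pics; ls; cat > h.py <<'E'
import numpy as np, cv2
from workcell import ctrl
def grab(n,save=None):
    d=ctrl.get_image(n); np.savez(f'{save or n}.npz',**{k:np.asarray(v) for k,v in d.items()})
    if save: cv2.imwrite(f'pics/{save}.png',cv2.cvtColor(d['img'],cv2.COLOR_RGB2BGR))
    return d
def load(s): return dict(np.load(f'{s}.npz'))
def rays(d,uv,fish=False):
    uv=np.atleast_2d(np.float64(uv)); K=d['mtx']; R=cv2.Rodrigues(np.float64(d['rvec']).reshape(3,1))[0]; t=np.ravel(d['tvec'])
    x=(uv-K[:2,2])/[K[0,0],K[1,1]]
    if fish:
        r=np.linalg.norm(x,axis=1,keepdims=True); s=np.where(r>1e-9,np.sin(r)/np.maximum(r,1e-9),1); v=np.c_[x*s,np.cos(r)]
    else: v=np.c_[x,np.ones(len(x))]
    return -R.T@t, v@R
def onz(d,uv,z,fish=False):
    c,v=rays(d,uv,fish); return c+v*((z-c[2])/v[:,2])[:,None]
def depthpts(d,uv,fish=False):
    uv=np.atleast_2d(uv).astype(int); c,v=rays(d,uv,fish)
    R=cv2.Rodrigues(np.float64(d['rvec']).reshape(3,1))[0]
    z=d['range_z'][uv[:,1],uv[:,0]]; return c+v*(z/(v@R[2]))[:,None]
E
python3 - <<'E'
from h import *
o=ctrl.get_obs(); print(o)
for n in ['top','side','wrist']:
    d=grab(n,n+'0'); print(n,d['mtx'].tolist(),rays(d,[[320,240]],n=='wrist'))
a=np.hstack([cv2.imread(f'pics/{n}0.png') for n in ['top','side']]); 
E
```

```text
pics
{'t': 0.0, 'qpos': array([-1.12597506e+00,  4.23823399e-01,  1.63066214e+00,  6.97535548e-06,
        1.08857681e+00, -1.90218214e-02]), 'qvel': array([-0.00139585,  0.00152545, -0.00165411,  0.00196561,  0.00040974,
        0.00138754]), 'joint_torque': array([ 1.39006213e-03, -5.44621718e+01, -2.73673546e+01,  6.43742527e-02,
        2.26594537e-02, -1.47397200e-04]), 'ee_pos': array([ 279.40548051, -558.48460397,  229.9235118 ]), 'orientation': array([ 1.96362625,  0.46527183, -1.96424073]), 'ft_force': array([-0.3968646 , -0.00191584, -0.34023072]), 'moment': array([-0.04203954,  0.01201928, -0.01422786]), 'width': 88.16460239762313}
top [[462.61222766631795, 0.0, 320.71754645997675], [0.0, 462.61222766631795, 231.56866720357203], [0.0, 0.0, 1.0]] (array([ 385.28206203,   28.78640627, 1237.13529316]), array([[ 0.14933357,  0.01032748, -0.98890212]]))
side [[568.3473755775237, 0.0, 320.45360200238673], [0.0, 568.3473755775237, 232.94599725965614], [0.0, 0.0, 1.0]] (array([ 501.4541101 ,  898.98534932, 1059.94926144]), array([[ 0.04129971, -0.67261624, -0.73894277]]))
wrist [[371.64829954431775, 0.0, 322.6997304108289], [0.0, 371.64829954431775, 239.0224963514589], [0.0, 0.0, 1.0]] (array([ 355.92648177, -522.15892868,  384.28920255]), array([[-0.28018692, -0.13036506, -0.95105217]]))
```

View pics/top0.png

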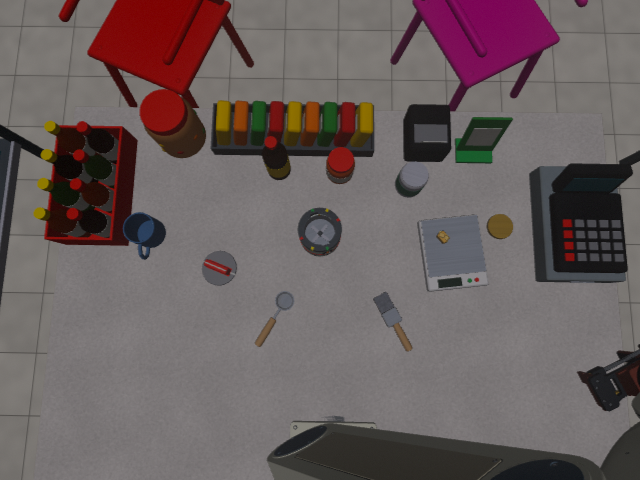

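View pics/side0.png

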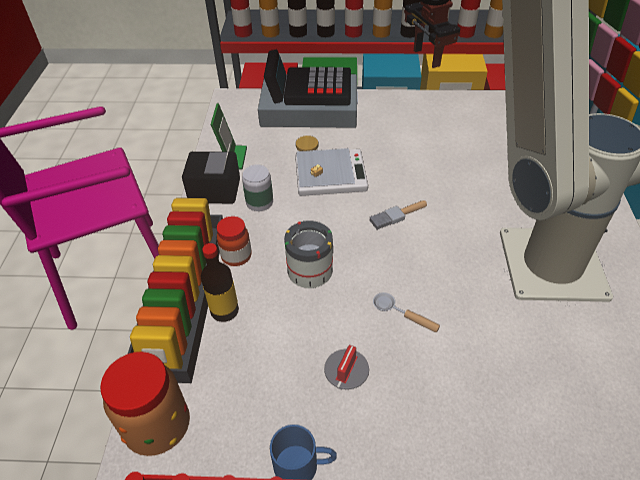

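The top view shows the lump at (443,237), mill at (320,232) and lid at (220,268). The side view shows them at (317,170), (309,240) and (346,368).

```bash
cat >> h.py <<'E'
def tri(a,ua,b,ub,fa=False,fb=False):
    c1,v1=rays(a,ua,fa); c2,v2=rays(b,ub,fb); A=np.c_[v1[0],-v2[0]]
    s=np.linalg.lstsq(A,c2-c1,rcond=None)[0]; p,q=c1+s[0]*v1[0],c2+s[1]*v2[0]
    return (p+q)/2,np.linalg.norm(p-q)
def mask(d,lo,hi,box):
    h=cv2.cvtColor(d['img'],cv2.COLOR_RGB2HSV); m=cv2.inRange(h,np.array(lo),np.array(hi)); r=np.zeros_like(m); x0,y0,x1,y1=box; r[y0:y1,x0:x1]=m[y0:y1,x0:x1]; return r
def pts(m): return np.argwhere(m)[:,::-1].astype(float)
E
python3 - <<'E'
from h import *
T,S=load('top0'),load('side0')
lt=pts(mask(T,(8,90,60),(30,255,255),(425,220,465,255))); ls=pts(mask(S,(8,90,60),(30,255,255),(300,155,335,185)))
print('lump',len(lt),len(ls),lt.mean(0),ls.mean(0),tri(T,lt.mean(0),S,ls.mean(0)))
w=onz(T,lt,45)[:,:2].astype(np.float32); print(cv2.minAreaRect(w))
lt=pts(mask(T,(0,120,60),(8,255,255),(195,245,245,290)));ls=pts(mask(S,(0,120,60),(8,255,255),(325,340,370,395)))
print('bar',len(lt),len(ls),tri(T,lt.mean(0),S,ls.mean(0))); print(cv2.minAreaRect(onz(T,lt,55)[:,:2].astype(np.float32)),cv2.minAreaRect(onz(S,ls,55)[:,:2].astype(np.float32)))
# depth-based
yy,xx=np.mgrid[0:480,0:640]; uv=np.c_[xx.ravel(),yy.ravel()]
for n,d in (('T',T),('S',S)):
    p=depthpts(d,uv); 
    for nm,c,z0,z1 in (('mill',(505,30),110,140),('lump',(500,-240),38,70),('lid',(440,250),12,80),('lidtop',(440,250),48,80)):
        k=(np.hypot(p[:,0]-c[0],p[:,1]-c[1])<110)&(p[:,2]>z0)&(p[:,2]<z1); q=p[k]
        if len(q): print(n,nm,len(q),q.mean(0).round(1),q.min(0).round(1),q.max(0).round(1))
E
```

```text
lump 94 100 [442.63829787 236.43617021] [316.31 170.27] (array([ 578.80924282, -276.8878065 ,   49.18440518]), np.float64(0.884197411496017))
((579.7952880859375, -277.65252685546875), (29.184938430786133, 22.699308395385742), 44.19068908691406)
bar 174 303 (array([492.25468351, 307.79108224,  36.66748011]), np.float64(1.4355460638838164))
((489.7682189941406, 303.3363037109375), (71.01651763916016, 21.02392578125), 68.69792175292969) ((490.70556640625, 314.68695068359375), (81.9654769897461, 26.07086181640625), 69.12185668945312)
T mill 558 [563.3  40.  124.4] [527.2 -10.5 110.5] [614.6  94.9 130.9]
T lump 279 [ 554.3 -280.3   45. ] [ 480. -346.   38.] [ 608.3 -226.1   64.3]
T lid 885 [486.8 299.7  28.7] [396.4 141.4  12.1] [535.8 350.3  66.1]
T lidtop 176 [490.8 306.1  59.9] [474.2 276.3  48.1] [509.8 336.5  66.1]
S mill 731 [565.6  45.1 123.6] [527.  -13.4 110.1] [614.   96.5 132. ]
S lump 483 [ 544.7 -278.7   42.4] [ 478.6 -349.6   38. ] [ 609.8 -223.4   65. ]
S lid 1326 [487.3 306.5  31.8] [397.3 141.   12.2] [535.3 350.1  67.6]
S lidtop 297 [491.9 310.   60.6] [474.3 274.6  48.2] [510.  338.4  67.6]
```

```bash
cat >> h.py <<'E'
from scipy.spatial.transform import Rotation as R_
def plan(p,yaw=None):
    """tool-frame move to world p (mm), jaw-axis yaw deg (mod 180); rotation first, then shift"""
    o=ctrl.get_obs(); R=R_.from_rotvec(o['orientation']).as_matrix(); y0=np.degrees(np.arctan2(R[1,1],R[0,1]))
    print('t %.2f'%o['t'],'pos',o['ee_pos'].round(1),'yaw %.2f'%y0,'tilt',R[:,0].round(4),'w %.1f'%o['width'],'F',o['ft_force'].round(1),'M',o['moment'].round(2),'q1,q6',o['qpos'][[0,5]].round(2))
    d=0 if yaw is None else (yaw-y0+90)%180-90
    a=np.radians(y0+d); x=np.array([0,0,-1.]); y=np.array([np.cos(a),np.sin(a),0]); G=np.c_[x,y,np.cross(x,y)]
    rv=R_.from_matrix(R.T@G).as_rotvec(); dp=G.T@(np.array(p)-o['ee_pos'])/10
    print('dr',rv.round(4),'(rows %.1f)'%(abs(d)/7.16),'then dpos cm',dp.round(3),'rows %.1f'%(np.linalg.norm(dp)/4.17),'per-row5',(dp/5).round(3),'per10',(dp/10).round(3))
E
python3 - <<'E'
from h import *
plan((579,-277,150),-46)
E
```

```text
t 0.15 pos [ 279.4 -558.6  230.1] yaw -63.43 tilt [-5.0e-04  1.1e-03 -1.0e+00] w 87.8 F [-0.1 -0.   0.3] M [0.01 0.03 0.02] q1,q6 [-1.13 -0.02]
dr [-3.042e-01 -2.000e-04  1.200e-03] (rows 2.4) then dpos cm [  8.006   0.556 -41.109] rows 10.0 per-row5 [ 1.601  0.111 -8.222] per10 [ 0.801  0.056 -4.111]
```

Request:
apply_moves --increments '[{"gripper": 100, "delta_pos": [0, 0, 0], "dr": [-0.1014, 0, 0]}, {"gripper": 100, "delta_pos": [0, 0, 0], "dr": [-0.1014, 0, 0]}, {"gripper": 100, "delta_pos": [0, 0, 0], "dr": [-0.1014, 0, 0]}, {"gripper": 100, "delta_pos": [0, 0.05, -3.5], "dr": [0, 0, 0]}, {"gripper": 100, "delta_pos": [0, 0.05, -4], "dr": [0, 0, 0]}]'

```text
t: 0.57
ee_pos: [333.4, -508.2, 230.3]
orientation: [1.773, 0.713, -1.774]
ft_force: [0.8, -0.1, -0.2]
width: 87.7
```

Request:
apply_moves --increments '[{"gripper": 100, "delta_pos": [0, 0.05, -4.1], "dr": [0, 0, 0]}, {"gripper": 100, "delta_pos": [0, 0.05, -4.1], "dr": [0, 0, 0]}, {"gripper": 100, "delta_pos": [0, 0.05, -4.1], "dr": [0, 0, 0]}, {"gripper": 100, "delta_pos": [1, 0.05, -4], "dr": [0, 0, 0]}, {"gripper": 100, "delta_pos": [1, 0.05, -4], "dr": [0, 0, 0]}]'

```text
t: 0.98
ee_pos: [483.5, -367.0, 211.0]
orientation: [1.772, 0.714, -1.77]
ft_force: [0.0, -0.7, -0.4]
width: 87.9
```

Request:
apply_moves --increments '[{"gripper": 100, "delta_pos": [1.5, 0.05, -3.8], "dr": [0, 0, 0]}, {"gripper": 100, "delta_pos": [1.5, 0.05, -3.8], "dr": [0, 0, 0]}, {"gripper": 70, "delta_pos": [1.5, 0.05, -2.5], "dr": [0, 0, 0]}, {"gripper": 70, "delta_pos": [1.5, 0.05, -2], "dr": [0, 0, 0]}, {"gripper": 70, "delta_pos": [0, 0, 0], "dr": [0, 0, 0]}]'

```text
t: 1.4
ee_pos: [571.2, -282.1, 147.4]
orientation: [1.768, 0.722, -1.773]
ft_force: [-0.9, 0.1, -0.7]
width: 71.0
```

```bash
python3 - <<'E'
from h import *
plan((579,-277,150),-46)
W=grab('wrist','w1'); T=load('top0')
m=mask(W,(8,90,60),(30,255,255),(0,0,640,480))
n,l,st,c=cv2.connectedComponentsWithStats(m); print([(st[i].tolist(),c[i].round(1)) for i in range(1,n) if st[i,4]>150])
E
```

```text
t 1.40 pos [ 571.2 -282.1  147.4] yaw -45.80 tilt [-0.0035  0.0026 -1.    ] w 71.0 F [-0.9  0.1 -0.7] M [0.01 0.03 0.05] q1,q6 [-0.48  0.32]
dr [0.0035 0.0007 0.0043] (rows 0.0) then dpos cm [-0.264  0.174 -0.913] rows 0.2 per-row5 [-0.053  0.035 -0.183] per10 [-0.026  0.017 -0.091]
[([312, 209, 32, 44, 1239], array([327.7, 231.2])), ([444, 276, 67, 65, 3303], array([476.7, 307.5])), ([80, 298, 18, 48, 601], array([ 88.7, 320.7])), ([160, 357, 23, 58, 626], array([169.1, 385.5])), ([462, 357, 24, 58, 700], array([475.9, 385.2])), ([262, 412, 308, 46, 4113], array([428.5, 440.8]))]
```

View pics/w1.png

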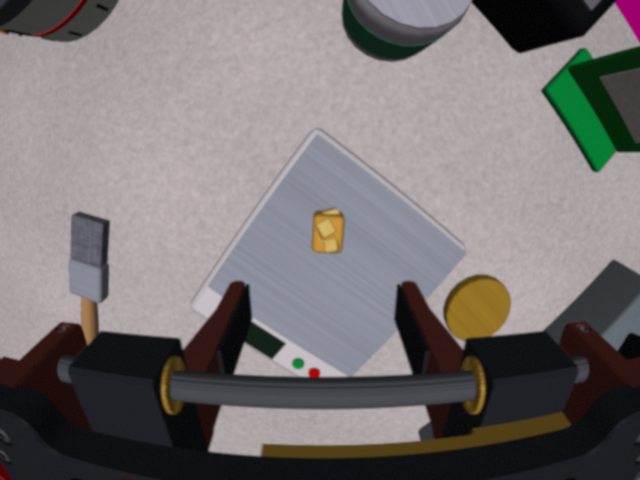

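The wrist view shows the lump at (328,231), its long side square to the jaws, with the brass cap at (477,307) outside the finger path.

```bash
python3 - <<'E'
from h import *
W,T,S=load('w1'),load('top0'),load('side0'); uv=pts(mask(W,(8,90,60),(30,255,255),(300,200,360,260)))
h,_,_=cv2.split(cv2.cvtColor(W['img'],cv2.COLOR_RGB2HSV))
print(tri(W,uv.mean(0),T,[442.6,236.4],True),tri(W,uv.mean(0),S,[316.3,170.3],True)); p=onz(W,uv,47,True)
print(cv2.minAreaRect(p[:,:2].astype(np.float32)),p.mean(0)); print('depth z',np.median(depthpts(W,uv,True),axis=0))
q=p.mean(0); plan((q[0],q[1],34+0),-46)
E
```

```text
(array([ 579.9389412 , -278.97353625,   45.11575027]), np.float64(2.0911647843555135)) (array([ 579.26308608, -280.10231535,   45.86130099]), np.float64(1.3622042795059104))
((580.3864135742188, -279.4237365722656), (32.603084564208984, 21.60831069946289), 40.88971710205078) [ 580.10567774 -279.68893168   47.        ]
depth z [ 582.36412371 -277.600659     55.41414034]
t 1.45 pos [ 570.4 -283.7  148.7] yaw -45.83 tilt [-0.0031  0.0017 -1.    ] w 67.6 F [-0.8  0.   0.5] M [-0.02 -0.01  0.01] q1,q6 [-0.48  0.32]
dr [0.003  0.0011 0.0034] (rows 0.0) then dpos cm [11.47   0.384 -0.977] rows 2.8 per-row5 [ 2.294  0.077 -0.195] per10 [ 1.147  0.038 -0.098]
```

Request:
apply_moves --increments '[{"gripper": 60, "delta_pos": [2.5, 0.19, -0.48], "dr": [0, 0, 0]}, {"gripper": 60, "delta_pos": [3, 0.19, -0.49], "dr": [0, 0, 0]}, {"gripper": 60, "delta_pos": [2, 0, 0], "dr": [0, 0, 0]}, {"gripper": 60, "delta_pos": [1, 0, 0], "dr": [0, 0, 0]}, {"gripper": 60, "delta_pos": [0, 0, 0], "dr": [0, 0, 0]}]'

```text
t: 1.87
ee_pos: [578.1, -282.0, 63.9]
orientation: [1.77, 0.718, -1.775]
ft_force: [-0.5, 0.0, 0.5]
width: 52.6
```

```bash
python3 - <<'E'
from h import *
plan((580,-279.5,46.5),-47.5)
E
```

```text
t 1.87 pos [ 578.1 -282.    63.9] yaw -46.05 tilt [-0.0035  0.0016 -1.    ] w 52.6 F [-0.5  0.   0.5] M [ 0.03 -0.05  0.01] q1,q6 [-0.47  0.33]
dr [0.0253 0.0015 0.0036] (rows 0.2) then dpos cm [ 1.74  -0.052 -0.307] rows 0.4 per-row5 [ 0.348 -0.01  -0.061] per10 [ 0.174 -0.005 -0.031]
```

Request:
apply_moves --increments '[{"gripper": 60, "delta_pos": [0.9, -0.03, -0.15], "dr": [0, 0, 0]}, {"gripper": 60, "delta_pos": [0.84, -0.03, -0.15], "dr": [0, 0, 0]}, {"gripper": 60, "delta_pos": [0, 0, 0], "dr": [0, 0, 0]}, {"gripper": 10, "delta_pos": [0, 0, 0], "dr": [0, 0, 0]}, {"gripper": 10, "delta_pos": [0, 0, 0], "dr": [0, 0, 0]}]'

```text
t: 2.28
ee_pos: [582.1, -279.4, 48.9]
orientation: [1.772, 0.715, -1.771]
ft_force: [0.7, 0.3, -0.3]
width: 42.8
```

Request:
apply_moves --increments '[{"gripper": 10, "delta_pos": [0, 0, 0], "dr": [0, 0, 0]}, {"gripper": 10, "delta_pos": [0, 0, 0], "dr": [0, 0, 0]}, {"gripper": 10, "delta_pos": [0, 0, 0], "dr": [0, 0, 0]}, {"gripper": 10, "delta_pos": [0, 0, 0], "dr": [0, 0, 0]}, {"gripper": 10, "delta_pos": [0, 0, 0], "dr": [0, 0, 0]}]'

```text
t: 2.7
ee_pos: [582.0, -279.3, 48.6]
orientation: [1.772, 0.715, -1.771]
ft_force: [-0.9, 0.7, 2.9]
width: 21.9
```

```bash
python3 - <<'E'
from h import *
# mill: collar centre from rim depth points, both views
T,S=load('top0'),load('side0'); yy,xx=np.mgrid[0:480,0:640]; uv=np.c_[xx.ravel(),yy.ravel()]
for d in (T,S):
    p=depthpts(d,uv); k=(np.hypot(p[:,0]-565,p[:,1]-42)<75)&(abs(p[:,2]-125)<7); q=p[k][:,:2]
    print(cv2.minEnclosingCircle(q.astype(np.float32)),len(q))
plan((565,42,210))
E
```

```text
((580.9779663085938, 42.7767219543457), 54.553157806396484) 757
((580.8969116210938, 40.525787353515625), 56.536048889160156) 849
t 2.70 pos [ 582.  -279.3   48.6] yaw -45.99 tilt [ 4.e-04 -2.e-04 -1.e+00] w 21.9 F [-0.9  0.7  2.9] M [ 0.12  0.09 -0.01] q1,q6 [-0.47  0.34]
dr [ 0.     -0.0002 -0.0004] (rows 0.0) then dpos cm [-16.135 -24.287 -21.098] rows 8.6 per-row5 [-3.227 -4.857 -4.22 ] per10 [-1.614 -2.429 -2.11 ]
```

Lump gripped (21.9 mm wide). I lift it and go above the mill.

Request:
apply_moves --increments '[{"gripper": 10, "delta_pos": [-2, 0, 0], "dr": [0, 0, 0]}, {"gripper": 10, "delta_pos": [-3.5, 0, 0], "dr": [0, 0, 0]}, {"gripper": 10, "delta_pos": [-4, 0, 0], "dr": [0, 0, 0]}, {"gripper": 10, "delta_pos": [-4, 0, 0], "dr": [0, 0, 0]}, {"gripper": 10, "delta_pos": [-2, -1, -1], "dr": [0, 0, 0]}]'

```text
t: 3.12
ee_pos: [583.9, -267.5, 208.3]
orientation: [1.775, 0.709, -1.767]
ft_force: [1.2, -0.7, 1.2]
width: 22.0
```

Request:
apply_moves --increments '[{"gripper": 10, "delta_pos": [0, -2, -2], "dr": [0, 0, 0]}, {"gripper": 10, "delta_pos": [0, -2.8, -2.7], "dr": [0, 0, 0]}, {"gripper": 10, "delta_pos": [0, -2.8, -2.7], "dr": [0, 0, 0]}, {"gripper": 10, "delta_pos": [0, -2.8, -2.7], "dr": [0, 0, 0]}, {"gripper": 10, "delta_pos": [0, -2.8, -2.7], "dr": [0, 0, 0]}]'

```text
t: 3.53
ee_pos: [582.0, -79.6, 203.4]
orientation: [1.772, 0.715, -1.772]
ft_force: [0.1, -1.3, -0.1]
width: 21.7
```

Request:
apply_moves --increments '[{"gripper": 10, "delta_pos": [0, -2.5, -2.4], "dr": [0, 0, 0]}, {"gripper": 10, "delta_pos": [0, -2, -1.8], "dr": [0, 0, 0]}, {"gripper": 10, "delta_pos": [0, -1, -0.9], "dr": [0, 0, 0]}, {"gripper": 10, "delta_pos": [0, 0, 0], "dr": [0, 0, 0]}, {"gripper": 10, "delta_pos": [0, 0, 0], "dr": [0, 0, 0]}]'

```text
t: 3.95
ee_pos: [580.9, -6.2, 203.3]
orientation: [1.77, 0.716, -1.77]
ft_force: [-0.3, -0.2, -0.9]
width: 21.5
```

```bash
python3 - <<'E'
from h import *
plan((581,42,200))
W=grab('wrist','w2'); c,v=rays(W,[[320,240]],True); print(c,v)
E
```

```text
t 3.95 pos [580.9  -6.2 203.3] yaw -45.91 tilt [ 1.e-04 -4.e-04 -1.e+00] w 21.5 F [-0.3 -0.2 -0.9] M [-0.01 -0.01  0.03] q1,q6 [-0.03  0.77]
dr [-0.      0.0003 -0.0004] (rows 0.0) then dpos cm [ 0.328 -3.457 -3.356] rows 1.2 per-row5 [ 0.066 -0.691 -0.671] per10 [ 0.033 -0.346 -0.336]
[642.44065021  51.48675646 357.55199245] [[-0.2270376  -0.20993052 -0.95099059]]
```

View pics/w2.png

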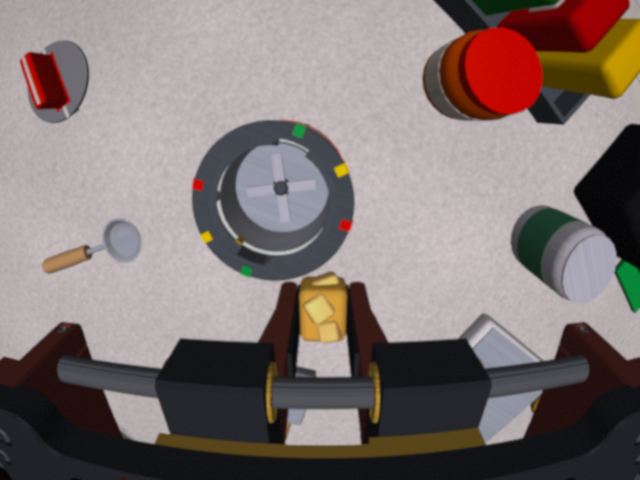

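The mill is clearly in view: green marks at (300,131) and (247,271), yellow at (342,170) and (206,238), red at (345,226) and (198,184). The lump is held between the fingers.

```bash
cat > marks.py <<'E'
from h import *
import sys
W=load(sys.argv[1]); box=tuple(map(int,sys.argv[2:6])); z=125
C={}
for nm,lo,hi in (('green',(45,120,60),(80,255,255)),('yellow',(22,150,100),(33,255,255)),('red',(0,180,100),(6,255,255))):
    m=mask(W,lo,hi,box); n,l,st,c=cv2.connectedComponentsWithStats(m)
    i=[k for k in range(1,n) if 25<st[k,4]<300]; i=sorted(i,key=lambda k:-st[k,4])[:2]; p=onz(W,c[i],z,True); C[nm]=p
    d=p[0]-p[1]; print(nm,c[i].round(1).tolist(),p.round(1)[:,:2].tolist(),'mid',p.mean(0).round(1)[:2],'dist %.1f ang %.2f'%(np.hypot(*d[:2]),np.degrees(np.arctan2(d[1],d[0]))%180))
E
python3 - <<'E'
from h import *
E
python3 marks.py w2 185 110 360 285
python3 - <<'E'
from h import *
W=load('w2'); p=depthpts(W,[[300,131],[247,271],[342,170],[206,238],[275,126]],True); print(p.round(1))
T=load('top0')
plan((581,42,200))
E
```

```text
green [[298.5, 130.6], [246.0, 270.2]] [[628.8, 59.0], [535.8, 21.5]] mid [582.3  40.3] dist 100.3 ang 21.96
yellow [[340.9, 169.8], [206.5, 236.5]] [[629.4, 22.9], [535.1, 57.2]] mid [582.2  40. ] dist 100.3 ang 159.99
red [[344.9, 224.9], [197.4, 184.5]] [[605.6, -4.3], [558.5, 84.6]] mid [582.   40.1] dist 100.6 ang 117.94
[[629.3  58.2 125.9]
 [536.1  20.7 125.5]
 [629.8  22.3 125.2]
 [534.1  56.8 125.1]
 [621.   71.7 125.3]]
t 4.00 pos [581.   -7.  203.2] yaw -45.99 tilt [ 1.e-04 -4.e-04 -1.e+00] w 22.0 F [-0.3 -0.5  0.1] M [-0.01 -0.06  0.01] q1,q6 [-0.03  0.77]
dr [-0.      0.0002 -0.0004] (rows 0.0) then dpos cm [ 0.325 -3.521 -3.402] rows 1.2 per-row5 [ 0.065 -0.704 -0.68 ] per10 [ 0.032 -0.352 -0.34 ]
```

Request:
apply_moves --increments '[{"gripper": 10, "delta_pos": [0, -1.6, -1.6], "dr": [0, 0, 0]}, {"gripper": 10, "delta_pos": [0, -1.7, -1.75], "dr": [0, 0, 0]}, {"gripper": 10, "delta_pos": [2.5, 0, 0], "dr": [0, 0, 0]}, {"gripper": 10, "delta_pos": [3, 0, 0], "dr": [0, 0, 0]}, {"gripper": 10, "delta_pos": [2, 0, 0], "dr": [0, 0, 0]}]'

```text
t: 4.42
ee_pos: [581.7, 39.4, 126.6]
orientation: [1.772, 0.715, -1.773]
ft_force: [-0.3, -0.5, -0.8]
width: 22.0
```

Request:
apply_moves --increments '[{"gripper": 10, "delta_pos": [0, 0, 0], "dr": [0, 0, 0]}, {"gripper": 10, "delta_pos": [0, 0, 0], "dr": [0, 0, 0]}, {"gripper": 38, "delta_pos": [0, 0, 0], "dr": [0, 0, 0]}, {"gripper": 38, "delta_pos": [0, 0, 0], "dr": [0, 0, 0]}, {"gripper": 38, "delta_pos": [0, 0, 0], "dr": [0, 0, 0]}]'

```text
t: 4.83
ee_pos: [583.1, 40.4, 129.8]
orientation: [1.774, 0.714, -1.769]
ft_force: [-0.0, 0.2, 0.7]
width: 33.3
```

Request:
apply_moves --increments '[{"gripper": 38, "delta_pos": [0, 0, 0], "dr": [0, 0, 0]}, {"gripper": 38, "delta_pos": [0, 0, 0], "dr": [0, 0, 0]}, {"gripper": 38, "delta_pos": [-2, 0, 0], "dr": [0, 0, 0]}, {"gripper": 38, "delta_pos": [-3, 0, 0], "dr": [0, 0, 0]}, {"gripper": 38, "delta_pos": [-3, 0, 0], "dr": [0, 0, 0]}]'

```text
t: 5.25
ee_pos: [581.3, 40.8, 208.7]
orientation: [1.77, 0.717, -1.773]
ft_force: [0.5, 0.5, -0.2]
width: 33.6
```

```bash
python3 - <<'E'
from h import *
W=grab('wrist','w3'); plan((491,307,150),69-90)
m=mask(W,(10,110,80),(30,255,255),(150,100,500,430)); n,l,st,c=cv2.connectedComponentsWithStats(m)
for i in range(1,n):
    if st[i,4]>80: print(st[i],c[i].round(1), depthpts(W,c[i:i+1],True).round(1))
E
```

```text
t 5.30 pos [585.   41.1 215.4] yaw -45.98 tilt [ 8.e-03  4.e-04 -1.e+00] w 33.7 F [1.7 0.5 3.8] M [ 0.06 -0.13 -0.02] q1,q6 [0.05 0.85]
dr [-0.436  -0.0048 -0.0065] (rows 3.5) then dpos cm [  6.537 -18.305 -21.459] rows 6.9 per-row5 [ 1.307 -3.661 -4.292] per10 [ 0.654 -1.831 -2.146]
[481 100  19  52 617] [490.  121.4] [[740.3   8.8  81.3]]
[ 316  212   29   41 1013] [329.7 232.2] [[587.4  38.5  93. ]]
[384 212  14  15 144] [390.8 219.3] [[629.1  23.5 127.7]]
[253 274  12  12 111] [258.4 279.8] [[534.9  57.6 126.1]]
[240 365  10  57 317] [243.5 395.5] [[591.3  72.5 302.2]]
[396 365  11  57 345] [401.6 394.6] [[614.7  46.8 300.6]]
```

Lump at (587,38), inside the mouth; I'll recheck it later. Next the lid.

Request:
apply_moves --increments '[{"gripper": 60, "delta_pos": [0, 0, 0], "dr": [-0.109, 0, 0]}, {"gripper": 60, "delta_pos": [0, 0, 0], "dr": [-0.109, 0, 0]}, {"gripper": 60, "delta_pos": [0, 0, 0], "dr": [-0.109, 0, 0]}, {"gripper": 60, "delta_pos": [0, 0, 0], "dr": [-0.109, 0, 0]}, {"gripper": 60, "delta_pos": [0, -2, -2.3], "dr": [0, 0, 0]}]'

```text
t: 5.72
ee_pos: [573.2, 66.9, 208.8]
orientation: [1.472, 1.013, -1.469]
ft_force: [0.6, -0.2, -0.6]
width: 52.8
```

Request:
apply_moves --increments '[{"gripper": 60, "delta_pos": [0, -2.6, -3.1], "dr": [0, 0, 0]}, {"gripper": 60, "delta_pos": [0, -2.6, -3.1], "dr": [0, 0, 0]}, {"gripper": 60, "delta_pos": [0, -2.6, -3.1], "dr": [0, 0, 0]}, {"gripper": 60, "delta_pos": [1.6, -2.5, -2.9], "dr": [0, 0, 0]}, {"gripper": 60, "delta_pos": [1.6, -2.4, -2.8], "dr": [0, 0, 0]}]'

```text
t: 6.13
ee_pos: [506.8, 257.2, 177.2]
orientation: [1.477, 1.012, -1.471]
ft_force: [1.4, 0.3, 0.1]
width: 53.0
```

Request:
apply_moves --increments '[{"gripper": 60, "delta_pos": [1.6, -1.5, -1.8], "dr": [0, 0, 0]}, {"gripper": 60, "delta_pos": [1.6, -1, -1], "dr": [0, 0, 0]}, {"gripper": 60, "delta_pos": [0, -0.3, -0.4], "dr": [0, 0, 0]}, {"gripper": 60, "delta_pos": [0, 0, 0], "dr": [0, 0, 0]}, {"gripper": 60, "delta_pos": [0, 0, 0], "dr": [0, 0, 0]}]'

```text
t: 6.55
ee_pos: [492.8, 294.8, 145.1]
orientation: [1.474, 1.013, -1.473]
ft_force: [-0.2, -0.6, 0.1]
width: 52.8
```

```bash
python3 - <<'E'
from h import *
W=grab('wrist','w4'); plan((491,307,150),69-90)
E
```

```text
t 6.60 pos [493.2 294.5 145.4] yaw -21.05 tilt [ 1.5e-03  6.0e-04 -1.0e+00] w 52.5 F [-0.6  0.2 -0.4] M [-0.02 -0.06  0.01] q1,q6 [0.52 0.89]
dr [-0.0008 -0.0011 -0.0012] (rows 0.0) then dpos cm [-0.465 -0.649 -1.085] rows 0.3 per-row5 [-0.093 -0.13  -0.217] per10 [-0.046 -0.065 -0.108]
```

View pics/w4.png

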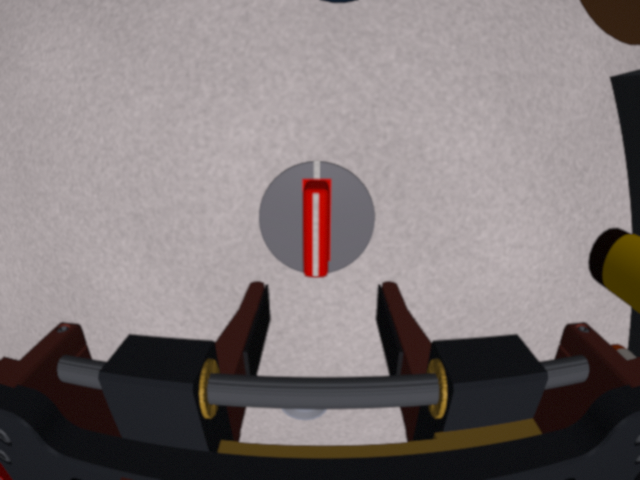

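The lid's bar stands upright in the image from (316,180) to (316,276), nearly square to the jaws.

```bash
python3 - <<'E'
from h import *
W=load('w4')
m=mask(W,(0,0,150),(180,70,255),(305,188,327,278)); u=pts(m); dz=depthpts(W,u,True); k=abs(dz[:,2]-61)<6; print('line z',np.median(dz[:,2]),k.sum())
p=onz(W,u[k],61,True)[:,:2]; print(cv2.minAreaRect(p.astype(np.float32)),p.mean(0)); v=cv2.fitLine(p.astype(np.float32),cv2.DIST_L2,0,.01,.01).ravel(); print('line ang',np.degrees(np.arctan2(v[1],v[0]))%180)
r=pts(mask(W,(0,120,60),(8,255,255),(295,170,340,285))); dr=depthpts(W,r,True); q=dr[dr[:,2]>55]; print('red top',cv2.minAreaRect(q[:,:2].astype(np.float32)),np.median(q[:,2]))
# disc
yy,xx=np.mgrid[150:300,240:400]; uv=np.c_[xx.ravel(),yy.ravel()]; d=depthpts(W,uv,True); k=(abs(d[:,2]-21)<6); print('disc',cv2.minEnclosingCircle(d[k][:,:2].astype(np.float32)),np.median(d[k][:,2]))
E
```

```text
line z 61.71265260372513 405
((492.111083984375, 304.26025390625), (58.45863342285156, 8.860700607299805), 74.9241943359375) [492.57839643 305.59819845]
line ang 68.72428
red top ((500.9622497558594, 325.4795837402344), (104.27720642089844, 17.449247360229492), 68.37127685546875) 60.82479644546632
disc ((492.7117919921875, 305.099365234375), 46.345699310302734) 21.20860176569994
```

Request:
apply_moves --increments '[{"gripper": 60, "delta_pos": [1, -0.22, -0.49], "dr": [0.004, 0, 0]}, {"gripper": 60, "delta_pos": [2, -0.22, -0.49], "dr": [0, 0, 0]}, {"gripper": 60, "delta_pos": [2.5, 0, 0], "dr": [0, 0, 0]}, {"gripper": 60, "delta_pos": [1.5, 0, 0], "dr": [0, 0, 0]}, {"gripper": 60, "delta_pos": [0, 0, 0], "dr": [0, 0, 0]}]'

```text
t: 7.02
ee_pos: [490.4, 304.1, 71.5]
orientation: [1.474, 1.01, -1.482]
ft_force: [-1.0, -0.5, -0.4]
width: 52.3
```

```bash
python3 - <<'E'
from h import *
plan((492.6,305.3,33.5),-21.3)
E
```

```text
t 7.02 pos [490.4 304.1  71.5] yaw -21.33 tilt [-0.0039 -0.0023 -1.    ] w 52.3 F [-1.  -0.5 -0.4] M [-0.02  0.05 -0.06] q1,q6 [0.53 0.91]
dr [-0.0005  0.0035  0.0028] (rows 0.0) then dpos cm [ 3.799  0.16  -0.194] rows 0.9 per-row5 [ 0.76   0.032 -0.039] per10 [ 0.38   0.016 -0.019]
```

Request:
apply_moves --increments '[{"gripper": 60, "delta_pos": [1.5, 0.05, -0.05], "dr": [0, 0, 0]}, {"gripper": 60, "delta_pos": [1.5, 0, 0], "dr": [0, 0, 0]}, {"gripper": 60, "delta_pos": [0.7, 0, 0], "dr": [0, 0, 0]}, {"gripper": 60, "delta_pos": [0, 0, 0], "dr": [0, 0, 0]}, {"gripper": 60, "delta_pos": [0, 0, 0], "dr": [0, 0, 0]}]'

```text
t: 7.43
ee_pos: [492.7, 305.8, 37.8]
orientation: [1.478, 1.01, -1.477]
ft_force: [-0.5, -1.1, 0.5]
width: 52.8
```

```bash
python3 - <<'E'
from h import *
plan((492.6,305.3,33.5),-21.3)
E
```

```text
t 7.43 pos [492.7 305.8  37.8] yaw -21.28 tilt [ 3.e-04  2.e-04 -1.e+00] w 52.8 F [-0.5 -1.1  0.5] M [ 0.03 -0.07  0.03] q1,q6 [0.53 0.91]
dr [ 0.0003 -0.0003 -0.0002] (rows 0.0) then dpos cm [0.431 0.006 0.054] rows 0.1 per-row5 [0.086 0.001 0.011] per10 [0.043 0.001 0.005]
```

Request:
apply_moves --increments '[{"gripper": 60, "delta_pos": [0.35, 0, 0.05], "dr": [0, 0, 0]}, {"gripper": 60, "delta_pos": [0, 0, 0], "dr": [0, 0, 0]}, {"gripper": 5, "delta_pos": [0, 0, 0], "dr": [0, 0, 0]}, {"gripper": 5, "delta_pos": [0, 0, 0], "dr": [0, 0, 0]}, {"gripper": 5, "delta_pos": [0, 0, 0], "dr": [0, 0, 0]}]'

```text
t: 7.85
ee_pos: [492.3, 305.6, 34.1]
orientation: [1.477, 1.01, -1.476]
ft_force: [-1.1, -0.1, -0.2]
width: 36.3
```

Request:
apply_moves --increments '[{"gripper": 5, "delta_pos": [0, 0, 0], "dr": [0, 0, 0]}, {"gripper": 5, "delta_pos": [0, 0, 0], "dr": [0, 0, 0]}, {"gripper": 5, "delta_pos": [0, 0, 0], "dr": [0, 0, 0]}, {"gripper": 5, "delta_pos": [0, 0, 0], "dr": [0, 0, 0]}, {"gripper": 5, "delta_pos": [0, 0, 0], "dr": [0, 0, 0]}]'

```text
t: 8.27
ee_pos: [492.1, 305.5, 33.9]
orientation: [1.477, 1.01, -1.477]
ft_force: [0.3, -0.3, 1.0]
width: 17.6
```

Request:
apply_moves --increments '[{"gripper": 5, "delta_pos": [-1, 0, 0], "dr": [0, 0, 0]}, {"gripper": 5, "delta_pos": [-3, 0, 0], "dr": [0, 0, 0]}, {"gripper": 5, "delta_pos": [-4, 0, 0], "dr": [0, 0, 0]}, {"gripper": 5, "delta_pos": [-4, 0, 0], "dr": [0, 0, 0]}, {"gripper": 5, "delta_pos": [-4, 0, 0], "dr": [0, 0, 0]}]'

```text
t: 8.68
ee_pos: [491.5, 305.1, 195.7]
orientation: [1.476, 1.01, -1.478]
ft_force: [0.2, -0.4, -2.1]
width: 17.9
```

```bash
python3 - <<'E'
from h import *
plan((582.2,40.1,210),22-90)
E
```

```text
t 8.68 pos [491.5 305.1 195.7] yaw -21.25 tilt [-8.e-04 -5.e-04 -1.e+00] w 17.9 F [ 0.2 -0.4 -2.1] M [ 0.03 -0.06  0.03] q1,q6 [0.53 0.91]
dr [8.16e-01 1.00e-03 2.00e-04] (rows 6.5) then dpos cm [-1.429 27.967  1.518] rows 6.7 per-row5 [-0.286  5.593  0.304] per10 [-0.143  2.797  0.152]
```

Request:
apply_moves --increments '[{"gripper": 5, "delta_pos": [0, 0, 0], "dr": [0.1166, 0, 0]}, {"gripper": 5, "delta_pos": [0, 0, 0], "dr": [0.1166, 0, 0]}, {"gripper": 5, "delta_pos": [0, 0, 0], "dr": [0.1166, 0, 0]}, {"gripper": 5, "delta_pos": [0, 0, 0], "dr": [0.1166, 0, 0]}, {"gripper": 5, "delta_pos": [0, 0, 0], "dr": [0.1166, 0, 0]}]'

```text
t: 9.1
ee_pos: [491.9, 305.3, 194.5]
orientation: [1.873, 0.591, -1.872]
ft_force: [-0.6, 0.1, -1.5]
width: 18.1
```

Request:
apply_moves --increments '[{"gripper": 5, "delta_pos": [0, 0, 0], "dr": [0.1166, 0, 0]}, {"gripper": 5, "delta_pos": [0, 0, 0], "dr": [0.1166, 0, 0]}, {"gripper": 5, "delta_pos": [0, 2.5, 0.13], "dr": [0, 0, 0]}, {"gripper": 5, "delta_pos": [0, 4, 0.2], "dr": [0, 0, 0]}, {"gripper": 5, "delta_pos": [0, 4, 0.2], "dr": [0, 0, 0]}]'

```text
t: 9.52
ee_pos: [526.3, 205.8, 194.3]
orientation: [2.01, 0.393, -2.009]
ft_force: [1.0, -0.4, -1.1]
width: 17.6
```

Request:
apply_moves --increments '[{"gripper": 5, "delta_pos": [0, 3, 0.2], "dr": [0, 0, 0]}, {"gripper": 5, "delta_pos": [0, 2, 0.1], "dr": [0, 0, 0]}, {"gripper": 5, "delta_pos": [0, 1, 0], "dr": [0, 0, 0]}, {"gripper": 5, "delta_pos": [0, 0, 0], "dr": [0, 0, 0]}, {"gripper": 5, "delta_pos": [0, 0, 0], "dr": [0, 0, 0]}]'

```text
t: 9.93
ee_pos: [546.1, 149.6, 194.0]
orientation: [2.012, 0.39, -2.012]
ft_force: [-0.0, 0.3, -0.8]
width: 17.9
```

```bash
python3 - <<'E'
from h import *
plan((582.2,40.1,190),22-90)
W=grab('wrist','w5')
E
python3 marks.py w5 150 20 640 300
```

```text
t 9.93 pos [546.1 149.6 194. ] yaw -68.07 tilt [ 0.e+00  4.e-04 -1.e+00] w 17.9 F [-0.   0.3 -0.8] M [ 0.04  0.04 -0.02] q1,q6 [0.25 1.43]
dr [-0.0012 -0.0002  0.0004] (rows 0.0) then dpos cm [ 0.402 11.502  0.756] rows 2.8 per-row5 [0.08  2.3   0.151] per10 [0.04  1.15  0.076]Traceback (most recent call last):
  File "marks.py", line 8, in <module>
    d=p[0]-p[1]; print(nm,c[i].round(1).tolist(),p.round(1)[:,:2].tolist(),'mid',p.mean(0).round(1)[:2],'dist %.1f ang %.2f'%(np.hypot(*d[:2]),np.degrees(np.arctan2(d[1],d[0]))%180))
           ~^^^
IndexError: index 1 is out of bounds for axis 0 with size 1
```

View pics/w5.png

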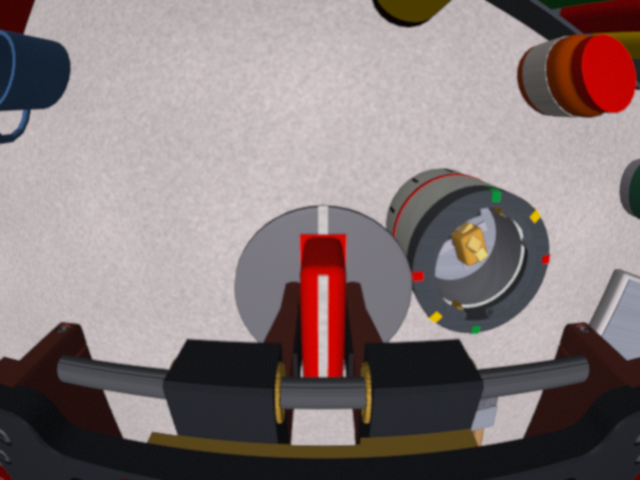

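The lump lies in the bowl at (470,243). The lid is held straight, its white line at x=323. Mill marks: green (496,196) and (476,330), yellow (535,216) and (436,317), red (545,259) and (418,277).

```bash
python3 - <<'E'
from h import *
W=load('w5')
for a,b in (((496,196),(476,330)),((535,216),(436,317)),((545,259),(418,277))):
    p=onz(W,[a,b],125,True); d=p[0]-p[1]; print(p.mean(0).round(1),np.hypot(*d[:2]).round(1),np.degrees(np.arctan2(d[1],d[0])).round(2)%180)
l=pts(mask(W,(10,110,80),(30,255,255),(450,215,495,270))); q=depthpts(W,l,True); print('lump',q.mean(0).round(1),'topmax',np.percentile(q[:,2],95))
# lid: top line on the bar (z of bar top), line on disc
u=pts(mask(W,(0,0,150),(180,70,255),(312,200,334,372))); d=depthpts(W,u,True)
for nm,k in (('bar',d[:,2]>205),('disc',(d[:,2]<195)&(d[:,2]>165))):
    z=np.median(d[k][:,2]); p=onz(W,u[k],z,True)[:,:2]; v=cv2.fitLine(p.astype(np.float32),cv2.DIST_L2,0,.01,.01).ravel(); print(nm,z.round(1),k.sum(),'ang',(np.degrees(np.arctan2(v[1],v[0]))%180).round(2),p.mean(0).round(1),'ends',p[np.argmax(p[:,0])].round(1),p[np.argmin(p[:,0])].round(1))
    n=np.array([np.sin(np.radians(22)),-np.cos(np.radians(22))]); print(' lateral offs from TCP',(p.mean(0)-[546.1,149.6])@n)
yy,xx=np.mgrid[195:370,225:420]; uv=np.c_[xx.ravel(),yy.ravel()]; d=depthpts(W,uv,True); k=(abs(d[:,2]-181)<5); q=d[k]
c,r=cv2.minEnclosingCircle(q[:,:2].astype(np.float32)); print('disc',c,r,np.median(q[:,2]), 'rms tilt',np.linalg.lstsq(np.c_[q[:,:2]-q[:,:2].mean(0),np.ones(len(q))],q[:,2],rcond=None)[0])
E
```

```text
[582.   39.2 125. ] 101.3 22.31
[582.   39.5 125. ] 100.7 160.22
[581.5  39.9 125. ] 100.0 118.44
lump [586.6  41.   87. ] topmax 92.2479277528185
bar 222.0 796 ang 21.69 [555.3 151.7] ends [598.9 172.9] [532.5 144.2]
 lateral offs from TCP 1.4735968862960351
disc 181.9 342 ang 22.4 [584.6 163.6] ends [592.6 161.6] [577.4 163.5]
 lateral offs from TCP 1.4553619393258224
disc (548.1043090820312, 148.89703369140625) 46.176612854003906 181.3735167054212 rms tilt [-2.94414065e-03 -5.58366564e-04  1.81348808e+02]
```

Request:
apply_moves --increments '[{"gripper": 5, "delta_pos": [0, 3, 0.23], "dr": [0, 0, 0]}, {"gripper": 5, "delta_pos": [0, 4, 0.3], "dr": [0, 0, 0]}, {"gripper": 5, "delta_pos": [0, 3, 0.24], "dr": [0, 0, 0]}, {"gripper": 5, "delta_pos": [1, 1.37, 0.1], "dr": [0, 0, 0]}, {"gripper": 5, "delta_pos": [1.7, 0, 0], "dr": [0, 0, 0]}]'

```text
t: 10.4
ee_pos: [582.8, 39.7, 167.9]
orientation: [2.016, 0.389, -2.007]
ft_force: [-0.1, 0.0, -1.8]
width: 17.5
```

Request:
apply_moves --increments '[{"gripper": 5, "delta_pos": [0, 0, 0], "dr": [0, 0, 0]}, {"gripper": 5, "delta_pos": [0, 0, 0], "dr": [0, 0, 0]}, {"gripper": 5, "delta_pos": [0, 0, 0], "dr": [0, 0, 0]}, {"gripper": 5, "delta_pos": [0, 0, 0], "dr": [0, 0, 0]}, {"gripper": 5, "delta_pos": [0, 0, 0], "dr": [0, 0, 0]}]'

```text
t: 10.82
ee_pos: [581.0, 41.6, 167.5]
orientation: [2.012, 0.392, -2.009]
ft_force: [0.2, -0.7, -1.7]
width: 17.8
```

```bash
python3 - <<'E'
from h import *
plan((580.8,40.9,144),22.1-90)
W=grab('wrist','w6')
for nm,lo,hi in (('green',(45,120,60),(80,255,255)),('yellow',(22,150,100),(33,255,255)),('red',(0,180,100),(6,255,255))):
    n,l,st,c=cv2.connectedComponentsWithStats(mask(W,lo,hi,(150,150,520,400)))
    for i in range(1,n):
        if st[i,4]>15: print(nm,st[i,4],c[i].round(1),onz(W,c[i],125,True).round(1)[0,:2], depthpts(W,c[i:i+1],True).round(1)[0])
yy,xx=np.mgrid[150:370,205:440]; uv=np.c_[xx.ravel(),yy.ravel()]; d=depthpts(W,uv,True); k=(abs(d[:,2]-153)<4)&(np.hypot(d[:,0]-581,d[:,1]-41)<52); q=d[k]
c,r=cv2.minEnclosingCircle(q[:,:2].astype(np.float32)); print('disc',c,r,np.median(q[:,2]))
E
```

```text
t 10.82 pos [581.   41.6 167.5] yaw -67.94 tilt [ 1.1e-03  2.0e-04 -1.0e+00] w 17.8 F [ 0.2 -0.7 -1.7] M [ 0.02 -0.01  0.02] q1,q6 [0.05 1.24]
dr [-0.0007 -0.0011 -0.0003] (rows 0.0) then dpos cm [2.35  0.057 0.045] rows 0.6 per-row5 [0.47  0.011 0.009] per10 [0.235 0.006 0.005]
green 240 [323.  185.1] [629.6  59.5] [629.9  59.6 126.5]
yellow 189 [384.7 210.5] [629.5  23. ] [629.8  23.7 126.3]
red 4364 [322.  305.1] [562.9  33.1] [597.9  47.1 195.7]
red 51 [411.9 264.6] [606.5  -5.6] [607.3  -4.  127.4]
disc (583.0682373046875, 40.61619186401367) 46.312904357910156 154.8538238535433
```

View pics/w6.png

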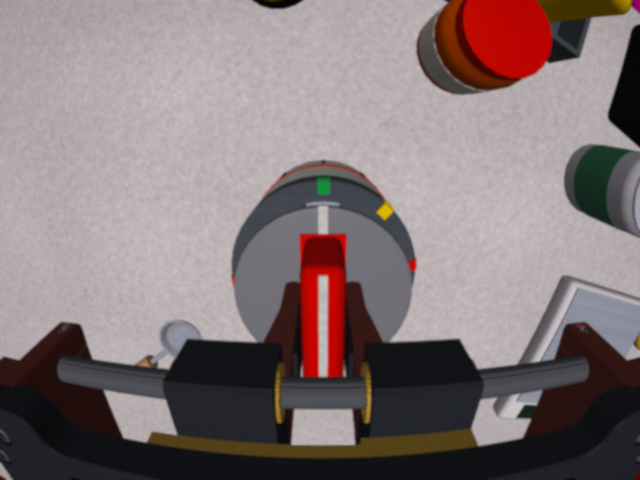

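The green mark (323,185) is in line with the lid's white line (x=323). Disc centre (583.1,40.6) and mill centre (583.1,40.7) agree, so I lower it.

Request:
apply_moves --increments '[{"gripper": 5, "delta_pos": [0.4, 0, 0], "dr": [0, 0, 0]}, {"gripper": 5, "delta_pos": [0.4, 0, 0], "dr": [0, 0, 0]}, {"gripper": 5, "delta_pos": [0.3, 0, 0], "dr": [0, 0, 0]}, {"gripper": 5, "delta_pos": [0.2, 0, 0], "dr": [0, 0, 0]}, {"gripper": 5, "delta_pos": [0.2, 0, 0], "dr": [0, 0, 0]}]'

```text
t: 11.28
ee_pos: [580.5, 40.6, 151.3]
orientation: [2.011, 0.391, -2.012]
ft_force: [-0.1, -0.1, -1.9]
width: 18.1
```

Request:
apply_moves --increments '[{"gripper": 5, "delta_pos": [0.2, 0, 0], "dr": [0, 0, 0]}, {"gripper": 5, "delta_pos": [0.2, 0, 0], "dr": [0, 0, 0]}, {"gripper": 5, "delta_pos": [0, 0, 0], "dr": [0, 0, 0]}, {"gripper": 5, "delta_pos": [0, 0, 0], "dr": [0, 0, 0]}, {"gripper": 5, "delta_pos": [0, 0, 0], "dr": [0, 0, 0]}]'

```text
t: 11.7
ee_pos: [580.8, 40.7, 147.8]
orientation: [2.011, 0.391, -2.011]
ft_force: [0.2, -0.2, -1.1]
width: 18.1
```

Request:
apply_moves --increments '[{"gripper": 5, "delta_pos": [0.15, 0, 0], "dr": [0, 0, 0]}, {"gripper": 5, "delta_pos": [0.15, 0, 0], "dr": [0, 0, 0]}, {"gripper": 5, "delta_pos": [0, 0, 0], "dr": [0, 0, 0]}, {"gripper": 5, "delta_pos": [0, 0, 0], "dr": [0, 0, 0]}, {"gripper": 5, "delta_pos": [0, 0, 0], "dr": [0, 0, 0]}]'

```text
t: 12.12
ee_pos: [580.7, 40.7, 144.8]
orientation: [2.011, 0.391, -2.011]
ft_force: [-0.5, -0.9, 0.0]
width: 17.7
```

Request:
apply_moves --increments '[{"gripper": 5, "delta_pos": [0.1, 0, 0], "dr": [0, 0, 0]}, {"gripper": 5, "delta_pos": [0, 0, 0], "dr": [0, 0, 0]}, {"gripper": 5, "delta_pos": [0, 0, 0], "dr": [0, 0, 0]}, {"gripper": 5, "delta_pos": [0, 0, 0], "dr": [0, 0, 0]}, {"gripper": 5, "delta_pos": [0, 0, 0], "dr": [0, 0, 0]}]'

```text
t: 12.53
ee_pos: [580.8, 40.7, 143.9]
orientation: [2.012, 0.391, -2.011]
ft_force: [0.2, -0.3, -1.6]
width: 17.6
```

```bash
python3 - <<'E'
from h import *
plan((580.8,40.9,144),22.1-90)
W=grab('wrist','w7')
yy,xx=np.mgrid[150:370,205:440]; uv=np.c_[xx.ravel(),yy.ravel()]; d=depthpts(W,uv,True); k=(abs(d[:,2]-132)<3.5)&(np.hypot(d[:,0]-583,d[:,1]-41)<44); q=d[k]; print('disc z',np.median(q[:,2]),len(q))
k=(np.hypot(d[:,0]-583,d[:,1]-41)<53)&(np.hypot(d[:,0]-583,d[:,1]-41)>48.5)&(abs(d[:,2]-125)<5); print('collar z',np.median(d[k][:,2]),k.sum())
E
```

```text
t 12.53 pos [580.8  40.7 143.9] yaw -68.01 tilt [ 3.e-04  0.e+00 -1.e+00] w 17.6 F [ 0.2 -0.3 -1.6] M [ 0.02 -0.05 -0.01] q1,q6 [0.05 1.24]
dr [-0.0019 -0.0003 -0.0001] (rows 0.0) then dpos cm [-0.014 -0.019 -0.004] rows 0.0 per-row5 [-0.003 -0.004 -0.001] per10 [-0.001 -0.002 -0.   ]
disc z 131.26122290586304 11977
collar z 125.26944339583869 3743
```

Request:
apply_moves --increments '[{"gripper": 5, "delta_pos": [0.1, 0, 0], "dr": [0, 0, 0]}, {"gripper": 5, "delta_pos": [0, 0, 0], "dr": [0, 0, 0]}, {"gripper": 5, "delta_pos": [0, 0, 0], "dr": [0, 0, 0]}, {"gripper": 5, "delta_pos": [0, 0, 0], "dr": [0, 0, 0]}, {"gripper": 5, "delta_pos": [0, 0, 0], "dr": [0, 0, 0]}]'

```text
t: 13.0
ee_pos: [580.9, 40.7, 143.8]
orientation: [2.012, 0.391, -2.011]
ft_force: [-2.0, 0.0, 8.6]
width: 17.5
```

```bash
python3 - <<'E'
from h import *
plan((580.8,40.9,144),22.1-90)
E
```

```text
t 13.00 pos [580.9  40.7 143.8] yaw -68.01 tilt [ 5.e-04  0.e+00 -1.e+00] w 17.5 F [-2.   0.   8.6] M [-0.05  0.54 -0.05] q1,q6 [0.05 1.24]
dr [-0.0019 -0.0005 -0.0002] (rows 0.0) then dpos cm [-0.017 -0.021 -0.002] rows 0.0 per-row5 [-0.003 -0.004 -0.   ] per10 [-0.002 -0.002 -0.   ]
```

Seated flush: disc 6.0 mm above the collar and 10 N of contact. Now I twist it.

Request:
apply_moves --increments '[{"gripper": 5, "delta_pos": [-0.05, 0, 0], "dr": [0, 0, 0]}, {"gripper": 5, "delta_pos": [0, 0, 0], "dr": [0.04, 0, 0]}, {"gripper": 5, "delta_pos": [0, 0, 0], "dr": [0.05, 0, 0]}, {"gripper": 5, "delta_pos": [0, 0, 0], "dr": [0.05, 0, 0]}, {"gripper": 5, "delta_pos": [0, 0, 0], "dr": [0.05, 0, 0]}]'

```text
t: 13.42
ee_pos: [581.1, 40.8, 143.8]
orientation: [2.122, 0.204, -2.12]
ft_force: [-0.4, 0.7, 4.8]
width: 17.9
```

```bash
python3 - <<'E'
from h import *
plan((580.8,40.9,144),22.1-132)
E
```

```text
t 13.42 pos [581.1  40.8 143.8] yaw -79.01 tilt [ 9.e-04  1.e-04 -1.e+00] w 17.9 F [-0.4  0.7  4.8] M [0.24 0.27 0.18] q1,q6 [0.05 1.43]
dr [ 5.391e-01 -9.000e-04  2.000e-04] (rows 4.3) then dpos cm [-0.016  0.003  0.029] rows 0.0 per-row5 [-0.003  0.001  0.006] per10 [-0.002  0.     0.003]
```

Smooth, with little force. I continue with the remaining 0.54 rad.

Request:
apply_moves --increments '[{"gripper": 5, "delta_pos": [0, 0, 0], "dr": [0.06, 0, 0]}, {"gripper": 5, "delta_pos": [0, 0, 0], "dr": [0.06, 0, 0]}, {"gripper": 5, "delta_pos": [0, 0, 0], "dr": [0.06, 0, 0]}, {"gripper": 5, "delta_pos": [0, 0, 0], "dr": [0.06, 0, 0]}, {"gripper": 5, "delta_pos": [0, 0, 0], "dr": [0.06, 0, 0]}]'

```text
t: 13.83
ee_pos: [581.1, 41.1, 143.9]
orientation: [-2.166, 0.117, 2.164]
ft_force: [-1.1, 2.3, 3.8]
width: 17.9
```

Request:
apply_moves --increments '[{"gripper": 5, "delta_pos": [0, 0, 0], "dr": [0.06, 0, 0]}, {"gripper": 5, "delta_pos": [0, 0, 0], "dr": [0.06, 0, 0]}, {"gripper": 5, "delta_pos": [0, 0, 0], "dr": [0.06, 0, 0]}, {"gripper": 5, "delta_pos": [0, 0, 0], "dr": [0.03, 0, 0]}, {"gripper": 5, "delta_pos": [0, 0, 0], "dr": [0, 0, 0]}]'

```text
t: 14.25
ee_pos: [581.3, 41.2, 143.9]
orientation: [-2.051, 0.327, 2.049]
ft_force: [0.3, 4.0, 5.3]
width: 17.8
```

Request:
apply_moves --increments '[{"gripper": 5, "delta_pos": [0, 0, 0], "dr": [0, 0, 0]}, {"gripper": 5, "delta_pos": [0, 0, 0], "dr": [0, 0, 0]}, {"gripper": 5, "delta_pos": [0, 0, 0], "dr": [0, 0, 0]}, {"gripper": 5, "delta_pos": [0, 0, 0], "dr": [0, 0, 0]}, {"gripper": 5, "delta_pos": [0, 0, 0], "dr": [0, 0, 0]}]'

```text
t: 14.67
ee_pos: [581.2, 41.2, 143.9]
orientation: [-2.052, 0.325, 2.05]
ft_force: [0.3, 4.0, 4.6]
width: 17.6
```

```bash
python3 - <<'E'
from h import *
plan((580.8,40.9,144),22-132)
W=grab('wrist','w8')
E
```

```text
t 14.67 pos [581.2  41.2 143.9] yaw -108.05 tilt [ 1.3e-03  8.0e-04 -1.0e+00] w 17.6 F [0.3 4.  4.6] M [0.64 0.09 0.03] q1,q6 [0.05 1.94]
dr [ 0.034  -0.0009  0.0011] (rows 0.3) then dpos cm [-0.013  0.045  0.031] rows 0.0 per-row5 [-0.003  0.009  0.006] per10 [-0.001  0.004  0.003]
```

View pics/w8.png

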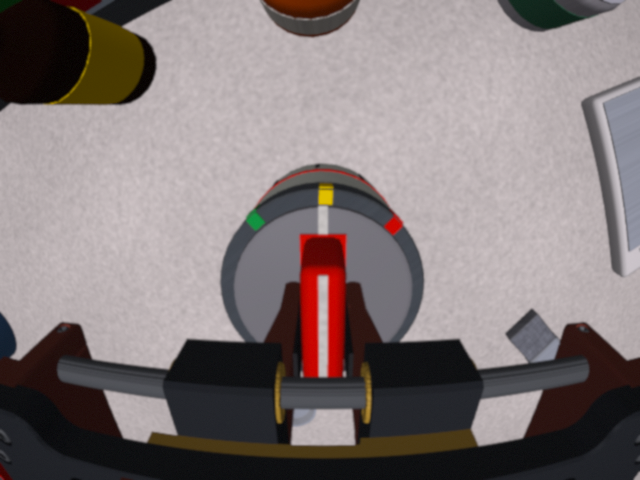

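The white line (323,220) is at the yellow mark (326,195), about 2° short. I make a small trim, then the last checks.

Request:
apply_moves --increments '[{"gripper": 5, "delta_pos": [0, 0, 0], "dr": [0.03, 0, 0]}, {"gripper": 5, "delta_pos": [0, 0, 0], "dr": [0, 0, 0]}, {"gripper": 5, "delta_pos": [0, 0, 0], "dr": [0, 0, 0]}, {"gripper": 5, "delta_pos": [0, 0, 0], "dr": [0, 0, 0]}, {"gripper": 5, "delta_pos": [0, 0, 0], "dr": [0, 0, 0]}]'

```text
t: 15.13
ee_pos: [581.3, 41.1, 143.8]
orientation: [-2.035, 0.353, 2.032]
ft_force: [1.3, 3.1, 5.8]
width: 18.0
```

```bash
python3 - <<'E'
from h import *
plan((580.8,40.9,144),22-132)
W=grab('wrist','w9')
yy,xx=np.mgrid[150:370,205:440]; uv=np.c_[xx.ravel(),yy.ravel()]; d=depthpts(W,uv,True); r=np.hypot(d[:,0]-582.5,d[:,1]-41)
k=(abs(d[:,2]-132)<3.5)&(r<44); q=d[k]; print('disc z',np.median(q[:,2]),'slope',np.linalg.lstsq(np.c_[q[:,:2]-q[:,:2].mean(0),np.ones(len(q))],q[:,2],rcond=None)[0][:2])
k=(r<53)&(r>48.5)&(abs(d[:,2]-125)<5); print('collar z',np.median(d[k][:,2]))
u=pts(mask(W,(0,0,150),(180,70,255),(312,200,334,372))); dd=depthpts(W,u,True); b=dd[:,2]>160; v=cv2.fitLine(onz(W,u[b],171,True)[:,:2].astype(np.float32),cv2.DIST_L2,0,.01,.01).ravel(); print('bar ang',np.degrees(np.arctan2(v[1],v[0])))
E
```

```text
t 15.13 pos [581.3  41.1 143.8] yaw -109.76 tilt [ 1.3e-03  6.0e-04 -1.0e+00] w 18.0 F [1.3 3.1 5.8] M [0.56 0.11 0.1 ] q1,q6 [0.05 1.97]
dr [ 0.0041 -0.0011  0.001 ] (rows 0.0) then dpos cm [-0.016  0.034  0.042] rows 0.0 per-row5 [-0.003  0.007  0.008] per10 [-0.002  0.003  0.004]
disc z 131.30668787645322 slope [ 0.00398871 -0.00156894]
collar z 125.32105022163361
bar ang -19.959515
```

Bar at -20.0° against yellow at -20.0°, disc 6.0 mm above the collar and level, still gripped. I hand in.

```bash
python3 -c "
from workcell import ctrl
print(ctrl.close_job())"
```

```text
the job is handed in; nothing more can be done
None
```

The sugar lump is in the mill's bowl, and the lid is seated flush and turned to the yellow pulse marks. I handed the job in at about 15 s with the gripper still holding the lid there.

- **Lump:** seen inside the mouth about 5 mm off the axis, its top near 92 mm. That is higher than the roughly 78 mm expected if it lay flat, so it probably rests on the blade or on edge. By my estimate its centre is still inside the allowed heights. I could not see it again once the lid was on.
- **Lid seating:** the disc is 6.0 mm above the collar, as it should be when flush. It is level to about 0.3° and took about 10 N of contact as it seated.
- **Lid turn:** the bar is at -20.0°, and the yellow marks are at -20.0°, which is 42° clockwise from green. The lid is far short of the red lock marks.
- **Grip and forces:** the fingers closed on 18 mm, the bar's thickness, and the wrist force was about 7 N at the end. I had no direct reading of the finger force or the switch angle.
- **Disagreement:** the wrist camera placed points about 1.5 mm to one side of where the arm's own position put them. I allowed for this by measuring the lid and the mill in the same picture.
- **Bystanders:** the arm never went near them on its path, but I took no final picture to confirm they had not moved.

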